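# Refit the salad spinner's crank and snap its cap on

## Task

Put the salad spinner back together: fit the crank's square hole over the square drive shaft on the lid and seat it fully down, then press the snap cap onto the stud above it until it clicks home against the hub. Do not let go after the click: finish while the gripper is still pressing the cap down firmly on the hub. Leave the other things on the ledge where they are.

Things in the scene. Friction and masses are not known exactly. Their poses are not given: they have to be found in the camera images.
- spinner: the salad spinner, fixed (its rubber foot grips the ledge): clear bowl, white lid 212 mm across that rises to 127 mm above the ledge, in its middle a boss 48 mm across up to 136 mm. Origin on the ledge under the lid's centre
- shaft_foot (a point): foot of the drive shaft, in the lid's centre, 142 mm above the ledge, on the round shoulder (32 mm across) on which the crank's hub comes to rest. z up along the shaft, x and y square to its flats. Above it the shaft is 16 x 16 mm square to 13 mm up, tapering to 11 x 11 mm at 17 mm; then comes the stud. The shaft can turn about z, but stiffly (0.12 N m)
- stud_tip (a point): tip of the round stud on top of the shaft, 32 mm above shaft_foot, on the same axis. The stud is 9 mm across, with four small sprung barbs, 15 mm across them, centred 5 mm below the tip; with the crank seated it stands 12 mm above the hub
- crank: the loose grey crank, 60 g, flat on the ledge, knob up. Hub 34 x 34 mm, 20 mm high, with an 18 x 18 mm square hole right through, square to the hub; origin in the hole's centre at the underside, z up, x along the arm. Goes over the shaft at any of the four quarter turns, underside down; seated, its origin is at shaft_foot. The hub's flats at y = +17 and -17 mm are free to grip
- crank_knob (a point): top of the crank's upright round knob, 18 mm across, at x = 78 mm and z = 51 mm from the crank's origin. The arm under it is 16 mm wide, 9 mm thick, flush with the underside, and ends at x = 94 mm
- cap: the loose grey snap cap, 34 mm across, 19 mm high, 15 g, standing on its open mouth; origin in the centre of the mouth's rim, z up. Mouth 16 mm wide, snap lip of 12 mm inside. Set on the stud it stops on the barbs 7 mm above the hub; pressed, it resists with up to 12 N, clicks about 3 mm above the hub, and is home with its rim on the hub, 20 mm above shaft_foot. It pulls off at 18 N
- hummus_bowl: green glazed hummus bowl, 140 mm across and 60 mm high, on the far side of the ledge; origin in the middle of its underside; a bystander, to be left alone
- ramekin_a: one of two glass ramekins, 72 mm across and 42 mm high; origin in the middle of its underside; a bystander, to be left alone
- ramekin_b: the other glass ramekin, 72 mm across and 42 mm high; origin in the middle of its underside; a bystander, to be left alone
- garlic_press: cast-aluminium garlic press lying on its side, about 190 x 65 mm, up to 32 mm high; its long axis is x; origin in the middle of its underside; a bystander, to be left alone
- scraper: red scraper with a wooden handle lying flat, 250 mm long (its x axis), 50 mm wide, 12 mm thick; origin in the middle of its underside; a bystander, to be left alone
- pepper_mill: wooden pepper mill standing upright, 52 mm across and 142 mm high; origin in the middle of its underside; a bystander, to be left alone
- spice_jar: glass spice jar with a steel lid, 48 mm across and 85 mm high; origin in the middle of its underside; a bystander, to be left alone
Not all that is in view belongs to the job. What is shaped like the crank but purple or yellow is not meant.

How it is judged:
By the outcome, as a careful person would: the job done as asked, in the order asked, and still so for the second after the job is handed in, while the arm keeps its last pose, push and grip.
It also fails if it takes over 64 s, if anything falls off the work surface, if the arm or the gripper's body presses on something with over 40 N, if the wrist force passes 120 N, or if a joint passes its speed limit or range.

## Robot

A 6-joint arm with a two-finger parallel gripper is mounted at the origin on the work surface. World frame = base frame: x ahead of the robot, y to its left, z up, the work surface at z = 0. Lengths are in mm, angles in rad, forces in N, time in s.
With the tool pointing down it reaches from about 275 to 825 mm from the base axis. Payload 4.9 kg.
Tool frame: the origin (TCP) lies at the very end of the fingers, on their centre line; the grasp point (between the pads) lies 19 mm behind it; z points along the fingers, y is the line along which they close (so a half turn about z gives the same grasp; the last joint's range is limited). The gripper opens to 85 mm and grips with 20 to 120 N. Pads are 22 mm wide; open, the fingers measure 114 mm over their backs; the gripper's body (76 mm by 85 mm) begins 54 mm behind the grasp point. The pads swing forward as they close: fully open they stand 13 mm farther back than shut.
Start: joints at [-1.467, 0.326, -0.193, 1.052, 0, 1.437], TCP at [129.572, -534.537, 211.281] pointing down, gripper open.
Joint ranges: [-2.65, 2.65], [-0.97, 1.79], [-1.3, 1.35], [-1.93, 2.1], [-1.47, 1.37], [-3.14, 3.14]. Speed limits (rad/s): [2.57, 2.57, 3.14, 3.14, 3.14, 3.14].

## Interface

Orientations are given as [roll, pitch, yaw] about the fixed x, y, z axes, in that order (R = Rz(yaw) Ry(pitch) Rx(roll)).
In Python, from bench import bot, solve_ik, imaging gives the robot as it stands. Calls block until the motion is done:
- bot.move_ptp(position, orientation): joint-space move of the TCP to a pose.
- bot.movel(position, rot=None, max_speed=150, threshold=None): straight line of the TCP; rot=None keeps the orientation; max_speed is the mean speed in mm/s. With threshold (N) it stops when the force on the tool has changed by that much, and returns True; else False.
- bot.move_j(angles): joint-space move.
- bot.grip(opening, effort=None): opening from 0.0 (shut) to 1.0 (fully open); effort is the grip in N (None keeps the last); returns when the fingers have stopped.
- bot.dwell(seconds).
- solve_ik(position, orientation): joint angles nearest the present ones, or None.
- bot.get_state(): the state.
- imaging.capture(name): name is "side" or "top"; returns the picture (400x640x3 uint8, blue, green, red); there is no depth.
- imaging.camera_model(name): a dict with "K" (3x3 intrinsics, pixels), "k1" (the pictures are not rectified: a ray, as slopes to the right and down, at radius r is drawn at 1 + k1 r^2 times it, then the intrinsics apply), "position" and "rotation" of the camera in the world. Camera axes: x right, y up, looking along -z (the intrinsics and any distortion apply to the point x, -y, -z); pixel columns grow to the right and rows downward; lengths in mm; the calibration is good to about 2 mm. A picture is of the moment at which its call begins. camera_model takes no time and is no camera call.
A pose or a line that the arm cannot do raises bot.IKError and nothing moves.
- bot.sign_off(): hands the job in; it is judged then, once.
The state is a dict: "t": time; "qpos": joint angles; "joint_velocities": joint speeds; "effort": joint torques, N m; "tcp_pos": TCP position; "orientation": TCP orientation; "contact_force": force on the tool from outside, world axes, zero at the start; "wrist_torque": the same for the moment, N m; "opening": opening from 0.0 (shut) to 1.0 (fully open); "gripper_force": force on a finger pad.
Only numpy, scipy, OpenCV 4.12 (cv2) and the standard library are available. Lean on these libraries where they do the work, as an engineer would, in place of code of your own. Each camera call takes 0.05 s, during which the arm holds its last target. There are 200 camera calls.

## Working session

There is one attempt and no reset: what is moved stays moved. The work goes in short steps, each a Python script; the robot and the scene stay as the last script left them, time stands still between calls to the robot, and variables do not carry over. Pictures are saved under pics/ and viewed, at most 10 in all, crops included, and the job is handed in when it is done.

```bash
mkdir -p pics; ls
python3 - <<'E'
from bench import bot, imaging
import cv2
for n in("top","side"):
    im=imaging.capture(n); cv2.imwrite(f"pics/{n}0.png",im)
    m=imaging.camera_model(n); print(n,m)
s=bot.get_state(); print(s)
E
```

```text
pics
top {'K': array([[416.81357676,   0.        , 321.0027461 ],
       [  0.        , 416.81357676, 201.84684912],
       [  0.        ,   0.        ,   1.        ]]), 'k1': 0.03209022285468922, 'position': array([ 328.86548049,  -20.05857733, 1240.52630878]), 'rotation': array([ 0.1910186 , -0.01340104, -1.54660065])}
side {'K': array([[510.98410452,   0.        , 318.55091277],
       [  0.        , 510.98410452, 198.13263397],
       [  0.        ,   0.        ,   1.        ]]), 'k1': -0.00695369467868318, 'position': array([ -361.22292077, -1055.91567497,  1061.03211814]), 'rotation': array([ 0.98196278,  0.00228678, -0.72547181])}
{'t': 0.1, 'qpos': array([-1.46721706e+00,  3.26868282e-01, -1.93475048e-01,  1.05199149e+00,
        3.78614376e-05,  1.43663120e+00]), 'joint_velocities': array([-0.00203294, -0.00159253,  0.00202601, -0.00096322,  0.00072671,
        0.00037846]), 'effort': array([ 6.60954101e-04, -4.44242370e+01,  2.63037676e+01,  7.92015111e-03,
       -1.81970613e-04,  3.70355394e-06]), 'tcp_pos': array([ 129.51641387, -533.97617721,  210.58431618]), 'orientation': array([-3.14007305e+00, -2.43314738e-04,  2.37744173e-01]), 'contact_force': array([-0.35056199,  0.61572906, -0.12171808]), 'wrist_torque': array([-0.02885907,  0.03256897,  0.00656936]), 'gripper_force': 0.0, 'opening': 1.0000140332471095}
```

View pics/top0.png

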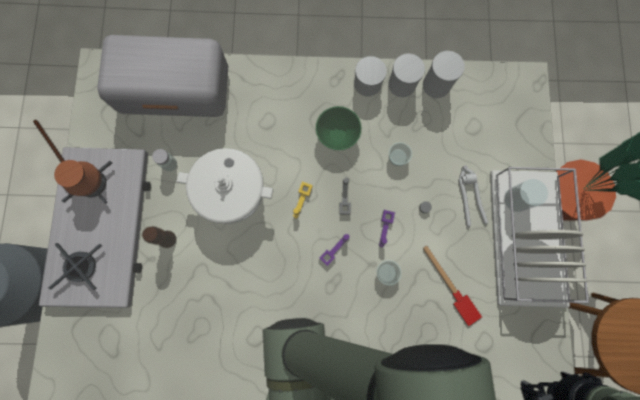

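View pics/side0.png

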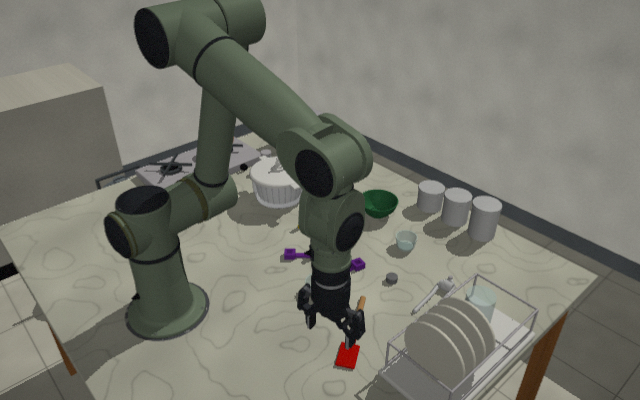

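The top view offers these candidates: crank – grey (345,198), yellow (303,197), purple (387,227) and purple (335,250). By colour I choose the grey one. The cap is the grey disc at (425,208). The spinner shaft is near (223,185), with another grey dot on the lid at (229,162). I'll check these in one close crop.

Run:
```python
import cv2,numpy as np
im=cv2.imread("pics/top0.png")
a=cv2.resize(im[165:225,320:360],None,fx=9,fy=9,interpolation=cv2.INTER_CUBIC)
b=cv2.resize(im[145:225,185:265],None,fx=6.75,fy=6.75,interpolation=cv2.INTER_CUBIC)[:540,:]
out=cv2.resize(np.hstack([a,b[:,:430]]),None,fx=1,fy=1)
cv2.imwrite("pics/crop0.png",out); print(out.shape)
print(im[178:216,345].tolist())
```

```text
(540, 790, 3)
[[123, 128, 126], [116, 117, 116], [109, 113, 112], [108, 110, 109], [92, 95, 92], [73, 76, 75], [69, 73, 70], [78, 81, 78], [80, 84, 82], [80, 83, 80], [81, 85, 81], [80, 84, 81], [84, 87, 87], [81, 84, 82], [82, 85, 84], [83, 86, 83], [84, 87, 85], [83, 86, 85], [84, 86, 86], [87, 90, 89], [100, 102, 100], [114, 114, 114], [113, 113, 113], [112, 114, 111], [113, 116, 113], [111, 113, 111], [102, 104, 102], [88, 93, 92], [91, 99, 97], [100, 108, 107], [102, 111, 111], [101, 109, 108], [106, 112, 112], [111, 115, 113], [108, 112, 111], [99, 101, 100], [89, 92, 94], [94, 103, 101]]
```

View pics/crop0.png

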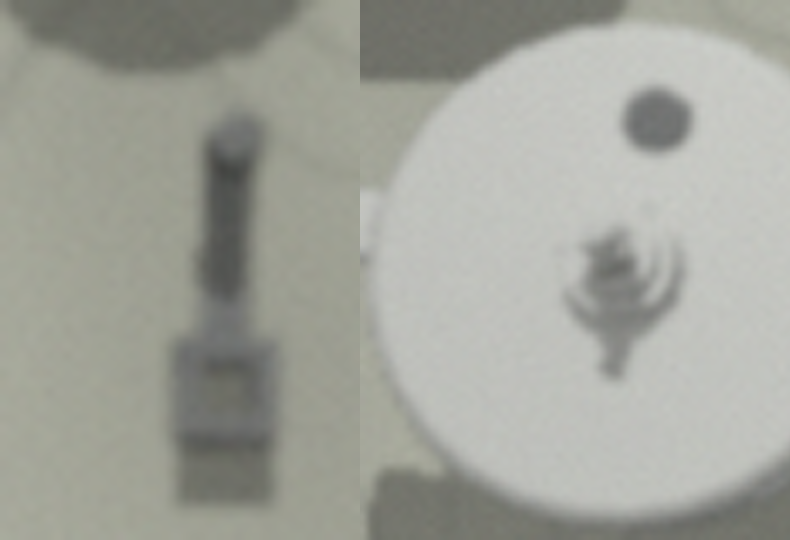

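The grey crank is confirmed: square hub with hole at about (345,208), knob up at about (346,179). The lid shows the square shaft and stud at about (222,184). I'll lift the arm so the side camera also sees the spinner, then average frames.

```bash
cat > h.py <<'E'
import numpy as np, cv2
from scipy.spatial.transform import Rotation as R
from bench import bot, solve_ik, imaging
def cam(n):
    m=imaging.camera_model(n); return m,R.from_euler('xyz',m['rotation']).as_matrix()
def ray(n,u,v):
    m,r=cam(n);K=m['K'];d=np.array([(u-K[0,2])/K[0,0],(v-K[1,2])/K[1,1]]);s=d.copy()
    for _ in range(20): s=d/(1+m['k1']*(s@s))
    w=r@np.array([s[0],-s[1],-1]); return m['position'],w/np.linalg.norm(w)
def onz(n,u,v,z):
    p,w=ray(n,u,v); return p+w*(z-p[2])/w[2]
def proj(n,P):
    m,r=cam(n);c=r.T@(np.asarray(P,float)-m['position']);s=np.array([c[0],-c[1]])/-c[2]
    s=s*(1+m['k1']*(s@s)); return m['K'][:2,:2]@s+m['K'][:2,2]
def tri(a,b):
    (p,w),(q,x)=ray("top",*a),ray("side",*b)
    t=np.linalg.lstsq(np.c_[w,-x],q-p,rcond=None)[0]
    return (p+w*t[0]+q+x*t[1])/2, np.linalg.norm(p+w*t[0]-q-x*t[1])
def avg(n,k=8): return np.mean([imaging.capture(n).astype(float) for _ in range(k)],0)
def st(): 
    s=bot.get_state(); print(round(s['t'],2),s['tcp_pos'].round(1),s['orientation'].round(3),s['contact_force'].round(1),round(s['opening'],3),round(s['gripper_force'],1))
E
python3 - <<'E'
from h import *
bot.movel([129.5,-534,430],max_speed=250); st()
for n in("top","side"):
    a=avg(n); np.save(n+".npy",a)
im=np.load("top.npy")
print("hub",onz("top",345,208.2,20),"knob",onz("top",346.3,179.4,51),"cap",onz("top",425,208,19),"lid",onz("top",225,185,127))
P=onz("top",223,184,160)
for n,p,q in(("top",P,25),("side",P,25),("side",onz("top",345,208.2,20),40)):
    u,v=proj(n,p); print(n,u,v)
S=np.load("side.npy").clip(0,255).astype(np.uint8);T=im.clip(0,255).astype(np.uint8)
def crop(I,u,v,h,f):
    u,v=int(u),int(v); print("crop origin",u-h,v-h,f); return cv2.resize(I[v-h:v+h,u-h:u+h],(400,400),interpolation=cv2.INTER_CUBIC)
g1=crop(T,223,184,20,10)
g2=crop(S,*proj("side",P),20,10)
cv2.imwrite("pics/c1.png",np.hstack([g1,g2]))
cv2.imwrite("pics/side1.png",S)
E
```

```text
1.12 [ 129.5 -533.6  428.8] [-3.14  -0.     0.238] [ 0.1 -0.5 -0.9] 1.0 0.0
hub [ 547.8957214  -102.56257905   20.        ] knob [ 628.40572659 -103.14361388   51.        ] cap [ 555.05558941 -341.08215744   19.        ] lid [584.3111489  233.30998104 127.        ]
top 223.0 184.0
side 276.9372542103907 161.11947408486668
side 333.8324206795743 239.2010881081394
crop origin 203 164 10
crop origin 256 141 10
```

View pics/c1.png

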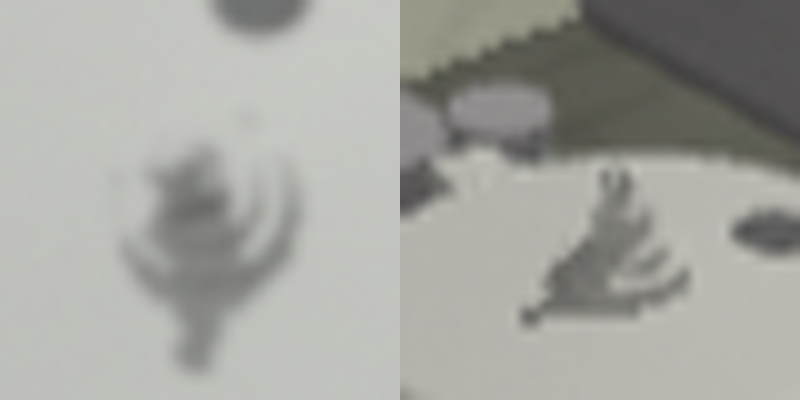

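View pics/side1.png

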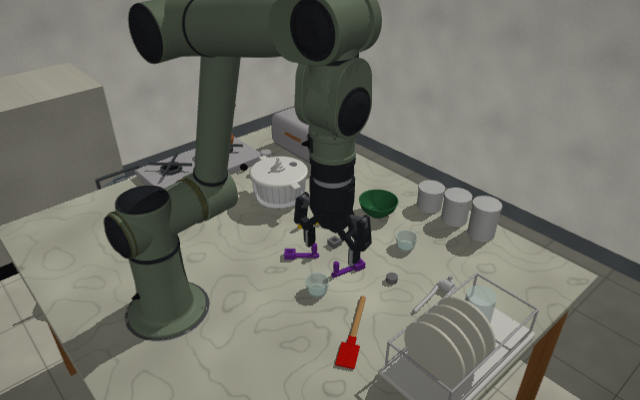

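The side view now shows the spinner, with the stud tip near (277,158). The top crop shows the shaft's shaded face near (222,184). Next is the lid circle in both views, then a contrast-stretched crop for the shaft's yaw.

```bash
cat > lid.py <<'E'
from h import *
from scipy.optimize import least_squares
from scipy.ndimage import map_coordinates
c0=np.array([584,233.])
for n in("top","side"):
    I=np.load(n+".npy").mean(2)
    for z in(120,127):
        c=c0.copy()
        for it in range(3):
            pts=[]
            for a in np.arange(0,2*np.pi,.03):
                rr=np.arange(92,122,.5)
                uv=np.array([proj(n,[c[0]+r*np.cos(a),c[1]+r*np.sin(a),z]) for r in rr])
                g=np.gradient(map_coordinates(I,[uv[:,1],uv[:,0]],order=1))
                k=g[2:-2].argmin()+2
                if g[k]<-2.5: pts.append([c[0]+rr[k]*np.cos(a),c[1]+rr[k]*np.sin(a)])
            pts=np.array(pts)
            f=least_squares(lambda p:np.hypot(*(pts-p[:2]).T)-p[2],[*c,106],loss='soft_l1',f_scale=1.); c=f.x[:2]
        print(n,z,f.x.round(1),len(pts),np.median(abs(f.fun)).round(2))
E
python3 lid.py
python3 - <<'E'
from h import *
out=[]
for n in("top","side"):
    I=np.load(n+".npy"); u,v=proj(n,[586,234,157]).round().astype(int)
    g=I[v-16:v+16,u-16:u+16].mean(2); lo,hi=np.percentile(g,[1,99.5]); g=((g-lo)/(hi-lo)*255).clip(0,255).astype(np.uint8)
    print(n,u-16,v-16); out.append(cv2.resize(g,(400,400),interpolation=cv2.INTER_CUBIC))
cv2.imwrite("pics/c2.png",np.hstack(out))
E
```

```text
top 206 166
side 262 145Traceback (most recent call last):
  File "lid.py", line 13, in <module>
    uv=np.array([proj(n,[c[0]+r*np.cos(a),c[1]+r*np.sin(a),z]) for r in rr])
                 ~~~~^^^^^^^^^^^^^^^^^^^^^^^^^^^^^^^^^^^^^^^^^
  File "h.py", line 13, in proj
    m,r=cam(n);c=r.T@(np.asarray(P,float)-m['position']);s=np.array([c[0],-c[1]])/-c[2]
        ~~~^^^
  File "h.py", line 5, in cam
    m=imaging.camera_model(n); return m,R.from_euler('xyz',m['rotation']).as_matrix()
ValueError: time passes only in moves, steps and waits
```

View pics/c2.png

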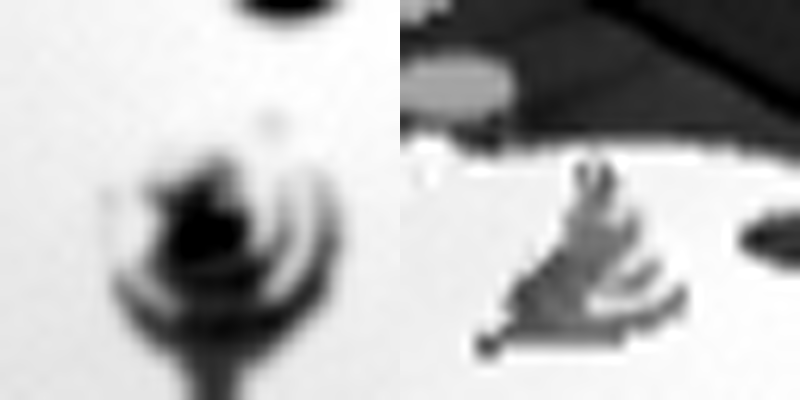

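The contrast crop shows the dark near face of the shaft at about crop (160–245, 190–260), i.e. roughly (219–226, 181–187) in the top image. I'll cache the camera model and rerun the fit numerically.

```bash
python3 - <<'E'
s=open('h.py').read()
s=s.replace("def cam(n):\n    m=imaging.camera_model(n); return m,","import functools\n@functools.lru_cache(None)\ndef cam(n):\n    m=imaging.camera_model(n); return m,")
open('h.py','w').write(s)
E
python3 lid.py
python3 - <<'E'
from h import *
np.set_printoptions(linewidth=220)
I=np.load("top.npy").mean(2); print(I[174:198,213:236].round().astype(int))
I=np.load("side.npy").mean(2); print(I[155:176,264:288].round().astype(int))
for n in("top","side"):
    for z,w in((142,8),(155,8),(159,5.5)):
        print(n,z,[proj(n,[586+a*w,234+b*w,z]).round(1).tolist() for a,b in((-1,-1),(-1,1),(1,1),(1,-1))])
    print("axis",proj(n,[586,234,142]),proj(n,[586,234,174]))
E
```

```text
top 120 [588.6 237.4 103.5] 160 0.96
top 127 [587.  235.8 102.8] 160 0.68
side 120 [583.6 232.2 105.1] 155 1.36
side 127 [576.5 222.6 104.3] 156 1.44
[[194 194 195 194 195 196 195 196 196 196 196 196 197 196 194 195 197 197 197 197 197 197 197]
 [194 194 195 195 195 195 196 196 196 196 196 195 195 192 189 191 195 196 196 198 196 197 197]
 [194 193 195 194 195 194 195 195 195 195 194 196 195 193 189 190 194 197 197 197 196 197 196]
 [193 194 193 194 194 193 192 193 193 191 190 191 194 194 193 193 196 197 197 197 196 196 196]
 [193 193 194 194 193 191 190 189 186 179 174 182 190 195 194 195 196 195 196 195 197 196 196]
 [193 193 193 193 191 186 186 182 174 164 158 166 182 192 194 193 192 190 190 193 195 196 196]
 [192 191 191 191 183 176 172 163 149 142 149 161 179 191 192 187 189 188 183 186 194 195 195]
 [190 185 188 188 176 161 149 141 131 130 146 157 174 189 190 183 186 187 178 181 191 195 196]
 [190 185 187 190 182 163 140 129 124 126 141 148 160 181 187 177 181 185 174 174 186 193 194]
 [190 188 189 192 189 173 145 127 121 119 123 127 141 172 183 172 178 184 171 167 182 193 194]

[... 3273 characters left out ...]
 181 181 182 182 181 182 182 183 182]
 [177 178 178 179 179 179 179 179 178 179 180 180 180 180 181 181 181 181 181 181 181 182 183 183]]
top 142 [[226.4, 186.1], [220.4, 185.9], [220.8, 180.1], [226.8, 180.3]]
top 155 [[225.4, 185.0], [219.3, 184.8], [219.7, 179.0], [225.8, 179.1]]
top 159 [[224.2, 183.7], [220.0, 183.6], [220.3, 179.5], [224.4, 179.6]]
axis [223.59818278 183.10448513] [220.95251559 180.24435445]
side 142 [[277.8, 166.2], [275.1, 164.5], [278.6, 163.0], [281.3, 164.7]]
side 155 [[277.6, 163.0], [274.9, 161.3], [278.4, 159.9], [281.2, 161.5]]
side 159 [[277.7, 161.5], [275.8, 160.4], [278.2, 159.4], [280.1, 160.5]]
axis [278.18210724 164.58922468] [277.76758062 156.78319379]
```

The lid circles from both views agree near z≈115, which puts the shaft axis at about (588,237). The shaft's yaw is weakly visible, so I'll settle it by feel. The grey crank has its hub at about (550,-102), yaw ≈ 0. Grasping it now.

Run:
```python
from h import *
# refine cap by mask in averaged top image
T=np.load("top.npy"); g=T[198:220,414:437].mean(2); bg=np.median(g)
print(np.round(g[::1,::1]).astype(int)[4:18,4:18])
D=[np.pi,0,np.pi]
bot.move_ptp([550,-102,140],D); bot.grip(0.8,40)
bot.movel([550,-102,30],max_speed=150)
print(bot.movel([550,-102,4],max_speed=40,threshold=6)); st()
bot.grip(0.0,40); st()
bot.movel([550,-102,190],max_speed=200); st()
a=avg("top",4); np.save("top2.npy",a); cv2.imwrite("pics/hold.png",a[140:260,280:420].clip(0,255).astype(np.uint8).repeat(4,0).repeat(4,1))
```

```text
[[165 163 159 152 142 129 123 120 120 121 125 137 150 159]
 [164 155 142 131 124 118 114 114 113 113 116 123 139 154]
 [159 144 121 114 114 113 113 113 112 112 112 115 128 147]
 [149 127 108 110 112 112 113 113 112 112 112 112 119 138]
 [140 111  98 109 113 113 113 112 112 111 112 112 116 133]
 [139 104  93 107 112 112 112 111 112 111 111 112 115 132]
 [141 104  91 106 112 112 112 113 111 112 111 112 117 135]
 [142 105  87  99 108 111 111 112 111 110 112 114 124 142]
 [144 109  86  87  99 108 110 111 111 111 112 119 136 152]
 [147 117  95  83  87  94 103 107 109 109 113 128 148 159]
 [147 122 107  95  85  86  91  97 100 106 115 132 155 160]
 [148 124 113 107 101  97  96  99 103 109 116 134 155 161]
 [150 127 116 114 112 110 107 109 111 112 117 134 157 161]
 [157 141 124 117 115 114 113 113 114 114 118 135 156 160]]
False
6.31 [ 550.1 -102.     4. ] [ 3.142 -0.     3.142] [-0.3 -0.9 -0.4] 0.799 0.0
6.96 [ 550. -102.    4.] [-3.142 -0.    -3.142] [ 0.1 -0.1 -0.1] -0.002 0.0
8.04 [ 549.2 -101.7  188.9] [ 3.141e+00 -2.000e-03 -3.142e+00] [0.7 0.9 0.2] 0.001 0.0
```

View pics/hold.png

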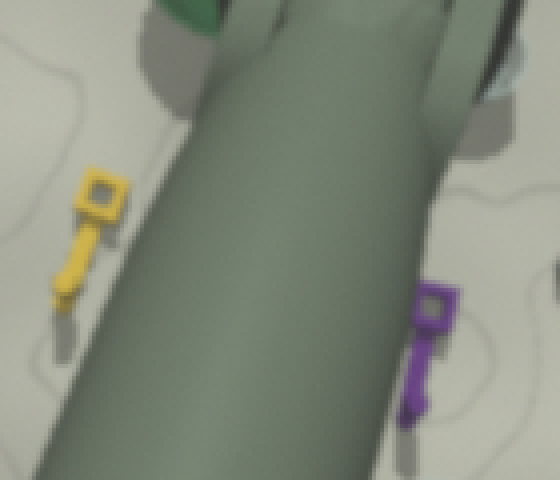

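The fingers shut on nothing. I'll check with the side view where the crank is.

Run:
```python
from h import *
bot.grip(0.8,40)
print("base",proj("top",[0,0,0]),proj("side",[0,0,0]),"start tcp",proj("side",[129.5,-534,428.8]),proj("side",[129.5,-534,211]))
print("hub",proj("side",[550,-102,20]),"knob",proj("side",[628,-102,51]),"tcp now",proj("side",[549.2,-101.7,188.9]))
bot.move_ptp([480,-330,300],[np.pi,0,np.pi]); st()
S=avg("side",4);T=avg("top",4); np.save("side3.npy",S); np.save("top3.npy",T)
a=cv2.resize(S[130:330,240:440],(400,400)); b=cv2.resize(T[110:260,280:430],(400,400))
cv2.imwrite("pics/both3.png",np.hstack([a,b]))
```

```text
base [304.7775905 404.6125423] [167.4935958  308.02056578] start tcp [330.59415999 267.22627957] [329.46294418 346.01122523]
hub [334.18518606 238.85542076] knob [351.46632538 221.81962025] tcp now [334.73365945 195.92229212]
9.93 [ 480.1 -328.9  299.3] [ 3.140e+00 -1.000e-03 -3.141e+00] [-0.2  0.5 -0.1] 0.801 0.0[ WARN:0@7.799] global loadsave.cpp:1063 imwrite_ Unsupported depth image for selected encoder is fallbacked to CV_8U.
```

View pics/both3.png

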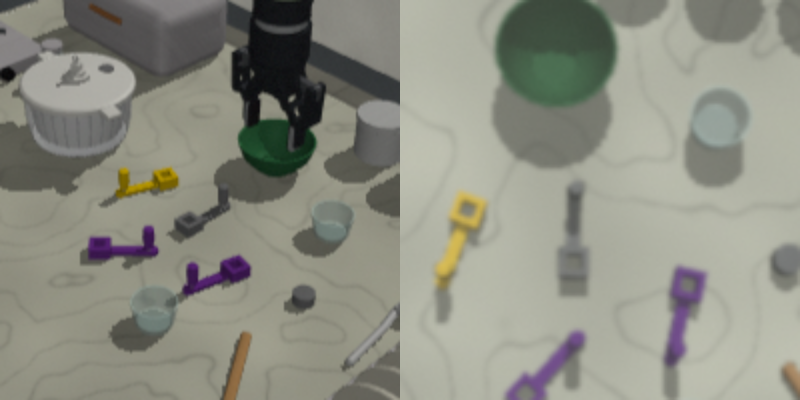

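The crank is untouched: in the side view its hub is at (334,241) and its knob at (351,225). I'll compare the gripper's projected position with where it appears, at (365–386, 192–205) in that view.

Run:
```python
from h import *
for n in("top","side"):
    print(n,"tcp3",proj(n,[480.1,-328.9,299.3]),"fingers",proj(n,[480,-329+40,312]),proj(n,[480,-329-40,312]),"start",proj(n,[129.5,-534,211]))
print("hub tri",tri((344.6,207.7),(334.5,241.5)),"knob tri",tri((345.8,179.05),(351.5,224.5)))
print(bot.get_state()['tcp_pos'],bot.get_state()['qpos'].round(3))
T=cv2.imread("pics/top0.png"); 
print(cam("top")[1].round(3))
S=np.load("top3.npy").clip(0,255).astype(np.uint8); cv2.imwrite("pics/top3.png",np.vstack([T[200:],S]))
```

```text
top tcp3 [452.20039369 218.64208466] fingers [436.28349229 217.36796725] [471.88474753 218.3170248 ] start [535.09361468 376.8085556 ]
side tcp3 [375.32890201 206.15919438] fingers [364.5821046  195.86903709] [387.07768331 208.73527417] start [329.46294418 346.01122523]
hub tri (array([ 551.50964468, -102.14096839,    8.23086556]), np.float64(0.018968680753877518)) knob tri (array([ 631.24465964, -101.60873073,   38.55734109]), np.float64(3.1130990475246105))
[ 480.28089826 -329.37322026  299.81113176] [-0.728  0.35   0.066  1.288  0.    -0.729]
[[ 0.024  0.981 -0.19 ]
 [-1.     0.026  0.009]
 [ 0.013  0.19   0.982]]
```

View pics/top3.png

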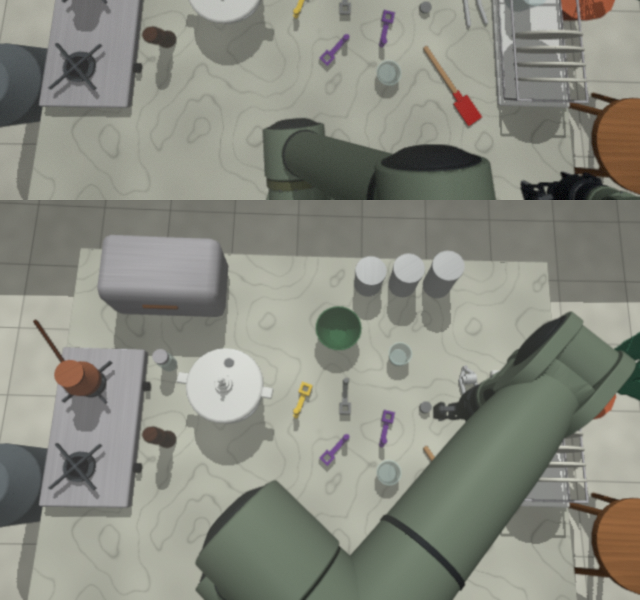

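The projection model fits the gripper. The crank triangulates 12 mm low in z, and the lid circles agreed at 115 mm rather than 127 mm, so the ledge lies about 12 mm below z=0. My first close passed above the hub. Regrasping lower, with a guarded touch on the ledge.

Run:
```python
from h import *
D=[np.pi,0,np.pi]
print("cap",onz("top",425.4,206.5,7))
X,Y=551.7,-102
bot.grip(0.58,50)
bot.move_ptp([X,Y,60],D); bot.movel([X,Y,12],max_speed=100)
print(bot.movel([X,Y,-22],max_speed=25,threshold=5)); st(); z=bot.get_state()['tcp_pos'][2]
bot.movel([X,Y,z+3.5],max_speed=30); st()
bot.grip(0.0,50); st()
bot.movel([X,Y,60],max_speed=100); st()
```

```text
cap [ 561.90336121 -345.54726391    7.        ]
False
14.07 [ 551.9 -102.   -21.8] [-3.141  0.    -3.142] [ 0.4 -0.3 -0.4] 0.584 0.0
14.34 [ 552.1 -102.1  -17.9] [-3.141e+00  1.000e-03 -3.142e+00] [-0.1  0.3 -0.1] 0.583 0.0
14.62 [ 552.  -102.1  -18. ] [-3.141e+00  1.000e-03  3.142e+00] [-0.  -0.4  4.1] 0.386 50.9
15.56 [ 551.1 -101.8   59.4] [ 3.141e+00 -1.000e-03 -3.142e+00] [-0.6 -0.3 -1.1] 0.383 50.5
```

Run:
```python
from h import *
c=np.array([589.4,238.3])
for n in("top","side"):
    print(n,"foot",proj(n,[*c,130]).round(1),"barb",proj(n,[*c,157]).round(1),"tip",proj(n,[*c,162]).round(1),"bossL/R/near",[proj(n,[*(c+24*np.array(d)),124]).round(1).tolist() for d in((0,1),(0,-1),(-1,0))],"shoulder",[proj(n,[*(c+16*np.array(d)),130]).round(1).tolist() for d in((0,1),(0,-1),(-1,0))])
    for a in(-15,0,15):
        A=np.deg2rad(a);r=np.array([[np.cos(A),-np.sin(A)],[np.sin(A),np.cos(A)]])
        for z in(130,143): print(a,z,[proj(n,[*(c+r@np.array(k)*8),z]).round(1).tolist() for k in((-1,1),(-1,-1),(1,-1),(1,1))])
```

```text
top foot [223.1 182.9] barb [220.8 180.5] tip [220.4 180. ] bossL/R/near [[214.7, 183.2], [232.3, 183.6], [222.9, 192.0]] shoulder [[217.1, 182.7], [229.0, 183.0], [222.6, 188.6]]
-15 130 [[219.3, 184.8], [224.9, 186.4], [226.8, 181.0], [221.2, 179.3]]
-15 143 [[218.2, 183.7], [223.9, 185.3], [225.8, 179.8], [220.1, 178.2]]
0 130 [[219.9, 185.7], [225.8, 185.8], [226.2, 180.1], [220.3, 179.9]]
0 143 [[218.8, 184.6], [224.8, 184.7], [225.2, 178.9], [219.2, 178.8]]
15 130 [[220.7, 186.3], [226.5, 185.0], [225.4, 179.4], [219.6, 180.8]]
15 143 [[219.6, 185.2], [225.5, 183.9], [224.4, 178.3], [218.5, 179.6]]
side foot [278.3 166.7] barb [278.  160.2] tip [277.9 159. ] bossL/R/near [[274.4, 165.7], [282.5, 170.7], [273.1, 170.4]] shoulder [[275.6, 165.1], [281.1, 168.4], [274.8, 168.2]]
-15 130 [[275.5, 166.2], [277.2, 168.2], [281.3, 167.2], [279.5, 165.2]]
-15 143 [[275.3, 163.1], [277.0, 165.1], [281.1, 164.1], [279.4, 162.1]]
0 130 [[275.2, 166.6], [278.0, 168.3], [281.5, 166.8], [278.7, 165.1]]
0 143 [[275.1, 163.5], [277.8, 165.2], [281.3, 163.7], [278.6, 162.0]]
15 130 [[275.2, 167.0], [278.8, 168.3], [281.5, 166.4], [277.9, 165.2]]
15 143 [[275.1, 163.9], [278.6, 165.1], [281.3, 163.3], [277.8, 162.1]]
```

All the cues agree (band slope in the top view, the near corner in the side view, the lit -y face): the shaft is turned about +12°. Carrying the crank over and lowering it guarded.

Run:
```python
from h import *
D=[np.pi,0,-np.pi+0.21]; X,Y=589.4,238.6
bot.movel([552,-102,190],max_speed=250)
bot.move_ptp([X,Y,190],D); bot.movel([X,Y,170],max_speed=100); st()
print(bot.movel([X,Y,123],max_speed=30,threshold=7)); st()
print(bot.get_state()['wrist_torque'].round(2))
a=avg("side",3); np.save("side5.npy",a)
```

```text
17.87 [589.2 237.3 169.5] [-3.141e+00 -2.000e-03 -2.933e+00] [ 0.4  0.2 -1.3] 0.388 50.4
True
18.93 [589.3 237.5 135.5] [-3.139e+00 -1.000e-03 -2.932e+00] [ 1.7 -1.1 -2.6] 0.385 50.2
[-0.19 -0.45  0.04]
```

Run:
```python
from h import *
D=[np.pi,0,-np.pi+0.21]; X,Y=589.4,238.0
for i in range(3):
    r=bot.movel([X,Y,122.5],max_speed=25,threshold=14); st(); s=bot.get_state(); print(r,s['wrist_torque'].round(2))
    if not r or s['tcp_pos'][2]<125: break
    f=s['contact_force']; X+=np.clip(f[0]*.15,-.8,.8); Y+=np.clip(f[1]*.15,-.8,.8); print(X,Y)
```

```text
19.41 [589.4 237.4 131.4] [-3.139e+00 -1.000e-03 -2.932e+00] [ 2.   1.1 -0.9] 0.389 50.3
True [ 0.13 -0.35  0.12]
589.7008165293371 238.16823293968292
19.63 [589.5 237.3 130.3] [-3.138e+00 -1.000e-03 -2.931e+00] [0.4 0.8 1.9] 0.384 50.5
True [-0.01 -0.17  0.13]
589.7646296220777 238.28282790295555
20.01 [589.5 237.3 124. ] [-3.135e+00 -1.000e-03 -2.932e+00] [-0.2  0.6  4.6] 0.386 51.0
True [0.02 0.15 0.12]
```

Run:
```python
from h import *
print(bot.movel([589.6,238.0,118],max_speed=15,threshold=22)); st()
z=bot.get_state()['tcp_pos'][2]
bot.grip(0.62,50); bot.dwell(.2); st()
bot.movel([589.6,238.0,215],max_speed=200)
bot.move_ptp([561.9,-345.5,120],[np.pi,0,np.pi-0.3]); st()
for n in("side","top"): np.save(n+"6.npy",avg(n,4))
S=np.load("side6.npy");T=np.load("top6.npy")
a=cv2.resize(S[130:200,240:310],(400,400),interpolation=cv2.INTER_CUBIC); b=cv2.resize(T[135:225,180:270],(400,400),interpolation=cv2.INTER_CUBIC)
cv2.imwrite("pics/seat.png",np.hstack([a,b]).clip(0,255).astype(np.uint8))
for n in("top","side"): print(n,"hub top",proj(n,[589.5,237.3,150]),"knob",proj(n,[589.5+78*np.cos(.21),237.3+78*np.sin(.21),181]),"if 10 higher",proj(n,[589.5+78*np.cos(.21),237.3+78*np.sin(.21),191]))
```

```text
True
20.27 [589.5 237.3 124. ] [-3.134e+00 -1.000e-03 -2.932e+00] [-0.5 -0.8  6.2] 0.384 51.1
20.81 [589.5 237.1 123. ] [-3.134e+00 -1.000e-03 -2.932e+00] [ 1.1 -0.7  0.1] 0.619 0.0
23.54 [ 562.6 -344.5  120.3] [3.141 0.    2.843] [-0.2 -0.2 -0.2] 0.623 0.0
top hub top [221.80110198 181.0991069 ] knob [214.98045692 149.99350512] if 10 higher [214.07241504 148.79783936]
side hub top [278.2865659  161.98790057] knob [291.66513289 146.07136839] if 10 higher [291.57897993 143.63812697]
```

View pics/seat.png

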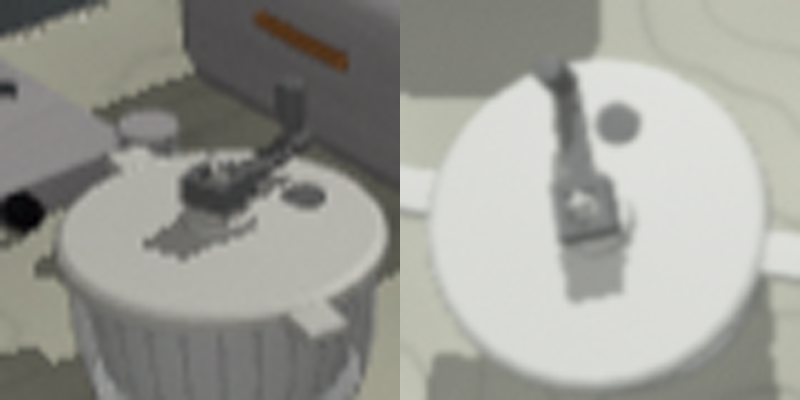

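The fit is confirmed: the TCP travelled exactly 142.0 mm from the grasp height to a hard stop, which is the shaft foot's height above the ledge. The picture shows the crank on the lid with the stud showing in the hub's hole, at about (221,180) in the top view. Now the cap: a light squeeze at one yaw to centre it, then the real grip 90° around.

Run:
```python
from h import *
print("cap side pred",proj("side",[561.9,-345.5,-2]))
X,Y=561.9,-345.5
bot.move_ptp([X,Y,40],[np.pi,0,np.pi/2+.21])
bot.movel([X,Y,-13],max_speed=100); st()
bot.grip(0.0,20); st(); bot.grip(0.62); 
bot.movel([X,Y,40],max_speed=150)
bot.move_ptp([X,Y,40],[np.pi,0,np.pi+.21]); bot.movel([X,Y,-13],max_speed=100); bot.dwell(.3); st()
bot.grip(0.0,90); st()
bot.movel([X,Y,60],max_speed=120); bot.dwell(.2); st()
```

```text
cap side pred [392.03434862 280.38795734]
25.62 [ 562.2 -345.7  -12.8] [3.141 0.    1.781] [-0.1 -0.4  1.6] 0.616 0.0
25.93 [ 562.6 -346.1  -11.9] [3.140e+00 2.000e-03 1.781e+00] [0.1 1.1 4.1] 0.387 20.1
29.13 [ 562.3 -345.8  -12.3] [-3.141e+00  1.000e-03 -2.932e+00] [-1.  -0.3 -0.7] 0.619 0.0
29.47 [ 562.3 -345.8  -12.1] [-3.141e+00  1.000e-03 -2.932e+00] [-1.5  0.7  5.3] 0.356 89.3
30.43 [ 561.3 -345.    58.9] [ 3.140e+00 -1.000e-03 -2.932e+00] [-0.5 -0.6  0.4] 0.359 89.1
```

Run:
```python
from h import *
D=[np.pi,0,-np.pi+0.21]; tx,ty=589.6,237.5
bot.movel([562,-345.5,220],max_speed=250)
bot.move_ptp([tx,ty,220],D); bot.movel([tx,ty,175],max_speed=120); bot.dwell(.3); st()
p=bot.get_state()['tcp_pos']; cx,cy=tx+(tx-p[0]),ty+(ty-p[1])
bot.movel([cx,cy,172],max_speed=40); bot.dwell(.2); st()
print(cx,cy,bot.movel([cx,cy,150],max_speed=20,threshold=6)); st(); print(bot.get_state()['wrist_torque'].round(2))
```

```text
34.13 [590.1 237.6 175.8] [ 3.141e+00  1.000e-03 -2.932e+00] [-0.1 -0.5 -0.7] 0.359 89.1
34.58 [589.1 237.4 172. ] [-3.142 -0.    -2.932] [-0.   0.1  0.3] 0.359 89.1
589.1263575932234 237.35813580313658 False
35.83 [588.8 237.2 149.9] [-3.141e+00 -1.000e-03 -2.932e+00] [-3.7  0.   1.7] 0.358 89.4
[-0.27  0.65 -0.01]
```

Run:
```python
from h import *
for z in (149,148,147,146,145):
    r=bot.movel([589.5,237.4,z],max_speed=10,threshold=25); bot.dwell(.1); st()
    s=bot.get_state(); print(r,s['wrist_torque'].round(2))
    if r or s['contact_force'][2]>18: break
```

```text
36.19 [588.9 237.3 149.8] [-3.141e+00 -1.000e-03 -2.932e+00] [-6.6 -1.9  7.6] 0.356 90.1
False [-0.45  1.24  0.01]
36.54 [589.1 237.3 149.8] [-3.141  0.    -2.932] [-7.8 -1.9 12.2] 0.36 90.6
False [-0.5   1.62  0.02]
36.89 [589.2 237.3 149.7] [-3.141e+00  1.000e-03 -2.931e+00] [-8.7 -3.1 17.5] 0.358 91.1
False [-0.67  2.   -0.03]
37.24 [589.3 237.4 149.6] [-3.141e+00  2.000e-03 -2.931e+00] [-10.3  -4.1  21.6] 0.36 91.7
False [-0.75  2.34 -0.02]
```

Hard stop at 149.8, exactly the height expected for home, and the press force builds up. I saw no clear click force, so I'll do a gentle pull test, well below 18 N.

Run:
```python
from h import *
for z in (150,151,152):
    r=bot.movel([588.6,237.3,z],max_speed=10); bot.dwell(.15); st()
    if bot.get_state()['contact_force'][2]<-6: break
```

```text
37.95 [588.8 237.3 149.9] [-3.141  0.    -2.932] [-2.7 -1.   2. ] 0.361 89.6
38.35 [588.  237.3 150.3] [ 3.141e+00 -1.000e-03 -2.931e+00] [-2.2 -0.2 -4.2] 0.36 89.5
38.75 [587.8 237.1 151.6] [-3.141e+00 -2.000e-03 -2.932e+00] [-3.7 -1.1 -4.8] 0.362 89.6
```

Run:
```python
from h import *
for z in (153,154,155):
    r=bot.movel([588.9,237.3,z],max_speed=10); bot.dwell(.15); st()
    if bot.get_state()['contact_force'][2]<-8.5: break
```

```text
39.16 [589.1 237.3 154.2] [-3.141e+00  1.000e-03 -2.932e+00] [-5.9 -2.3  1.5] 0.359 90.7
39.56 [589.2 237.5 155.8] [ 3.141e+00  2.000e-03 -2.931e+00] [-6.8 -2.   3.6] 0.358 91.0
39.96 [589.8 237.8 157.2] [ 3.141e+00  3.000e-03 -2.931e+00] [-5.9 -2.   4.3] 0.359 91.1
```

The cap popped back up to about 157, its barb height. I'll press again in fine steps and watch for the click.

Run:
```python
from h import *
for z in (156,155,154,153,152,151,150,149,148,147,146,145,144,143):
    r=bot.movel([588.7,237.2,z],max_speed=12); bot.dwell(.1); st()
    if bot.get_state()['contact_force'][2]>21 : break
```

```text
40.31 [590.4 237.8 158.2] [ 3.141  0.005 -2.932] [-3.7  0.4  6.2] 0.357 91.2
40.66 [590.6 237.8 157.9] [ 3.141  0.005 -2.932] [-4.3 -1.7  9.9] 0.359 91.8
41.01 [590.8 237.9 157.7] [ 3.141  0.006 -2.931] [-6.4 -2.4 14.3] 0.361 92.2
41.36 [590.9 237.9 157.5] [ 3.141  0.007 -2.931] [-7.3 -1.7 16.9] 0.356 92.7
41.71 [589.  237.4 154.2] [ 3.142e+00  2.000e-03 -2.931e+00] [-6.6 -3.3  4.6] 0.359 91.1
42.06 [588.6 237.2 150.4] [ 3.141e+00 -1.000e-03 -2.932e+00] [-2.5 -1.3 -5.6] 0.358 90.1
42.41 [588.8 237.4 150. ] [ 3.141  0.    -2.932] [-3.8 -1.2 -2.6] 0.356 90.5
42.76 [588.9 237.4 149.9] [ 3.141e+00  1.000e-03 -2.931e+00] [-5.4 -0.7  2.9] 0.357 91.0
43.11 [589.  237.4 149.9] [ 3.141e+00  2.000e-03 -2.931e+00] [-6.8 -2.1  8.6] 0.362 91.6
43.46 [589.1 237.4 149.8] [ 3.141e+00  3.000e-03 -2.931e+00] [-8.5 -1.6 12.2] 0.362 92.1
43.81 [589.2 237.5 149.7] [ 3.141e+00  3.000e-03 -2.931e+00] [-10.2  -2.9  16.9] 0.358 92.6
44.16 [589.3 237.5 149.7] [ 3.141  0.004 -2.931] [-12.1  -2.8  22.6] 0.359 93.1
```

The click is clear now: force rose to 17 N at 157.5, dropped, and the cap snapped to 150 against a hard stop, with 22 N pressing. I'll press slightly more, hold, and hand in.

Run:
```python
from h import *
bot.movel([588.5,237.2,142],max_speed=12); bot.dwell(.5); st()
if bot.get_state()['contact_force'][2]>18: print(bot.sign_off())
```

```text
45.06 [589.7 237.6 149.5] [-3.142  0.007 -2.931] [-16.3  -5.3  36.5] 0.359 94.7
the job is handed in; nothing more can be done
None
```

I handed the job in at 45 s: the crank is seated on the shaft, and the cap is clicked home with the gripper still pressing it down at about 36 N (on an earlier pull test the cap came off its barbs, so I pressed it on again).

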